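Hang the instrument caddy on the safety hook

ROBOT

A 6-joint arm with a two-finger parallel gripper is mounted at the origin on the work surface. World frame = base frame: x ahead of the robot, y to its left, z up, the work surface at z = 0. Lengths are in mm, angles in rad, forces in N, time in s.
With the tool pointing down it reaches from about 300 to 775 mm from the base axis. Payload 14.6 kg.
Tool frame: the origin (TCP) lies between the finger pads; the fingertips stand 19 mm ahead of it and the grasp point (between the pads) is the TCP; z points along the fingers, y is the line along which they close (so a half turn about z gives the same grasp; the last joint's range is limited). The gripper opens to 94 mm and grips with 3 to 60 N. Pads are 16 mm wide; open, the fingers measure 119 mm over their backs; the gripper's body (75 mm by 177 mm) begins 78 mm behind the grasp point.
Start: joints at [-1.207, 0.3, 1.521, -0, 1.321, -0.067], TCP at [229.671, -499.741, 224.446] pointing down, gripper open.
Joint ranges: [-3.03, 3.03], [-0.79, 2.21], [0.23, 2.52], [-1.04, 4.18], [0, 3.07], [-2.55, 2.55]. Speed limits (rad/s): [2.22, 2.22, 2.57, 3.14, 3.14, 3.14].

INTERFACE

Orientations are given as [roll, pitch, yaw] about the fixed x, y, z axes, in that order (R = Rz(yaw) Ry(pitch) Rx(roll)).
In Python, from cell import monitor, imaging, job, find_in, trace gives the robot as it stands. The module is installed in compiled form; this text tells all that it offers.
- The arm moves only by the tool arm_command, never from a script. Its argument "steps" is a list of rows, each a list of 5 numbers: the opening, from 0 (shut) to 1 (fully open), then the shift along the tool's x, y, z in mm, then the turn about the tool's z in degrees. In form: [[gripper, dx, dy, dz, turn], ...]. A call has 1 to 20 rows; each row is the pose to reach, as a shift and turn from the pose commanded when the call began, along the tool's axes at that moment; what a row does not reach only later rows make up. A row lasts 1/8 s, in which the tool goes at most 62.5 mm and 10.7 degrees, less where a joint would pass 70% of its speed; a pose out of reach is approached as far as the arm can. A call with a gripper value outside its range is refused whole. The fingers move at their own pace and stop on an object; "force" is the grip in N (left out, the last holds). Time passes only in rows, so rows that repeat a pose let the fingers close. It gives the time, the measured TCP pose, the force, the opening and the grip force at its end, in the units of the state.
- monitor.read_state(): the state, without advancing time (a new reading comes with each control period).
- imaging.camera(name): name is "scene" or "side" or "wrist"; returns a dict with "img" (384x512x3 uint8, red, green, blue), "mtx" (3x3 intrinsics, pixels), "view" (4x4, takes a point from world to camera coordinates). Camera axes: x right, y down, z forward; pixel columns grow to the right and rows downward; lengths in mm; the calibration is good to about 2 mm. A picture is of the moment at which its call begins. There is no depth.
- job.sign_off(): hands the job in; it is judged then, once.
Trained networks look in a picture, given as the dict that the camera call returned (one of the last four; its "shot" number tells which), for a name from the list of things; names that differ only in an ending like _2 or _b are one class to them, and where a whole thing is asked for, a point or a joint stands for the part that bears it (a point fixed in the world has none). Each returns a list of dicts, best first, with "p" (0 to 1); they miss things now and then, are a little off and sometimes report something else, mostly with a low value. They report only what shows in the picture. A call takes as long as a camera call. They do not tell look-alikes from the thing itself.
- find_in(picture, target): "rect" ([centre column, centre row, width, height] in pixels, round what is visible of it).
- trace(picture, target): "region" (384x512 bool, what is visible of it) and "rect" ([centre column, centre row, width, height] in pixels, round what is visible of it).
The state is a dict: "clock": time; "joints": joint angles; "qd": joint speeds; "effort": joint torques, N m; "eef_pos": TCP position; "eef_rot": TCP orientation; "wrist_force": force on the tool from outside, world axes, zero at the start; "moment": the same for the moment, N m; "finger_gap": finger opening in mm; "finger_force": force on a finger pad.
Only numpy, scipy, OpenCV 4.12 (cv2) and the standard library are available. Lean on these libraries where they do the work, as an engineer would, in place of code of your own. Each camera call takes 0.05 s, during which the arm holds its last target. There are 200 camera calls.

TASK

Hang the blue-handled instrument caddy on the drying stand's safety hook: pass the hook's nose through the frame below the crossbar, then press the crossbar gently down through the red sprung gate, using the bar and not your fingers, until the gate snaps shut above it. Tug the caddy gently upward against the shut gate to prove that it holds, then let the bar down and leave the caddy hanging there by itself. Never force the hook, keep the gripper off the stand, and leave the jar, the box and the tray where they are.

Things in the scene. Friction and masses are not known exactly. Their poses are not given: they have to be found in the camera images.
- stand: Fixed drying stand: base plate 200 x 130 x 12 mm, aluminium post (top 168 mm, at x = +66 to +84 mm) and a steel safety hook, 10 mm wide, along the stand's x axis, nose pointing to its -x. Origin: on the table under the gate's hinge, z up. The hook is clamped by hand: all of it, gate included, really sits up to 12 mm above or below the heights given here; it does not slip.
- hook_floor (a point): Nominal point (real height within 12 mm, feel for it) on the hook floor's upper face where the bar rests against the nose: 152 mm above the table, stand x = -25 mm, y = 0. The floor is 6 mm thick. The nose's upright inner face is 3 mm further to -x (-28 mm). Axes as the stand's.
- nose_top (a point): Nominal top of the hook's rounded nose (real height within 12 mm): 176 mm above the table, stand x = -31 mm; the nose is 6.5 mm thick along x (-28 to -34.5 mm). Axes as the stand's.
- gate (a joint): Red sprung gate, 25 x 8 x 4 mm, hinged at stand x = 0, nominal height 170 mm, 3 mm short of the nose. 0 rad = shut (level; its frame, at the hinge, is then parallel to the stand's); opens only down into the hook, to 0.68. At the tip about 1.6 N start it, 5 N hold it wide. The bar passes the tip only close to the nose's inner face, bar centre 10 to 15 mm below the hinge (it bottoms at 15.5).
- caddy: Loose instrument caddy, 0.18 to 0.35 kg: an open white box 44 x 62 x 40 mm (x, y, z) with a steel frame rising from its two y ends: uprights 6 mm thick at y = +-27 mm, a crossbar between them and a blue grip block on top, 180 mm tall in all. Origin: centre of the underside; z up. The same seen from front and back (half turn about z).
- caddy_grip (a point): Centre of the caddy's blue grip block, 163 mm above its underside; the block is 12 mm thick along the caddy's x (grip it across this), 62 mm along y and 34 mm tall. The clear window between its underside and the top of the crossbar is 31 mm tall and 48 mm wide.
- caddy_bar (a point): Centre of the caddy's crossbar, 112 mm above its underside and 51 mm below the grip centre: a round steel bar 5 mm thick along the caddy's y. Below it is a clear window 48 mm wide and 69 mm tall down to the rim of the box.
- jar: Loose amber jar, 52 mm across, 70 mm tall; origin at the centre of its underside. Leave alone.
- gauze_box: Loose blue box 110 x 75 x 50 mm; origin at the centre of its underside. Leave alone.
- bur_tray: Loose grey tray 110 x 160 x 28 mm; origin at the centre of its underside. Leave alone.
Things that resemble listed ones, but are neither listed nor needed, are in the scene too. Of the things that look like the caddy, the middle-sized one is meant.

How it is judged (in metres and radians):
On the way, in this order (a step that is already met when the one before it is completed fails the run):
1. the caddy's crossbar pushes the gate open (past 0.25 rad) (value of joint gate above 0.25 rad and contact force between caddy and stand above 0.5 N), for 0.05 s.
2. the gate has snapped shut with the crossbar inside the hook (value of joint gate below 0.1 rad and z of caddy_bar in the frame of gate between -0.019 and -0.0035 m and x of caddy_bar in the frame of gate between -0.028 and 0.003 m and y of caddy_bar in the frame of gate between -0.022 and 0.022 m), for 0.15 s.
3. the caddy is tugged up against the shut gate with more than 3.5 N (value of joint gate below 0.1 rad and z of caddy_bar in the frame of gate below -0.0035 m and contact force between caddy and gate above 3.5 N), for 0.1 s.
At the end, for the whole second after the job is handed in: The caddy hangs by its crossbar on the floor of the hook, inside the shut gate (gate below 0.1 rad; bar centre 11 to 19 mm below the gate's hinge, between the nose and the hinge, within 22 mm sideways of the hook's centre line), upright within 0.3 rad, at rest (below 0.06 m/s) and let go (value of joint gate below 0.1 rad and z of caddy_bar in the frame of gate between -0.019 and -0.011 m and x of caddy_bar in the frame of gate between -0.028 and 0.003 m and y of caddy_bar in the frame of gate between -0.022 and 0.022 m and angle between caddy's own z axis and vertical below 0.3 rad and linear speed of caddy below 0.06 m/s); the robot touches nothing.
It fails at once if the hook or its gate was forced: more than 25 N between caddy and stand (contact force between caddy and stand above 25 N).
It fails at once if the gripper's fingers touched the stand, hook or gate (over 1 N) (contact force between the fingers and stand above 1 N).
It fails at once if the jar was moved by more than 20 mm (distance of jar from where it was at the start of the episode above 0.02 m).
It fails at once if the blue box was moved by more than 20 mm (distance of gauze_box from where it was at the start of the episode above 0.02 m).
It fails at once if the tray was moved by more than 20 mm (distance of bur_tray from where it was at the start of the episode above 0.02 m).
It also fails if it takes over 64 s, if anything falls off the work surface, if the arm or the gripper's body presses on something with over 40 N, if the wrist force passes 120 N, or if a joint passes its speed limit or range.

## Working session

There is one attempt and no reset: what is moved stays moved. The work goes in short steps, Python scripts to look and compute and a tool call to move; the robot and the scene stay as the last step left them, time stands still between calls to the robot, and variables do not carry over. Pictures are saved under pics/ and viewed, at most 10 in all, crops included, and the job is handed in when it is done.

Besides the shell and the picture viewer there is one more tool, called after ">>>" by a JSON object that holds its "api" and its "payload", one argument or row to a line. arm_command: Moves the arm, as the interface text tells. Its arguments: {"type":"object","properties":{"steps":{"type":"array","items":{"type":"array","items":{"type":"number"}}},"force":{"type":"number"}},"required":["steps"]}

```bash
mkdir -p pics; cat > h.py <<'E'
import numpy as np, cv2
from cell import monitor, imaging, job, find_in, trace
def save(c,n,crop=None,s=1):
    im=c["img"][:,:,::-1]
    if crop: x0,y0,x1,y1=crop; im=im[y0:y1,x0:x1]
    cv2.imwrite("pics/"+n,cv2.resize(im,None,fx=s,fy=s,interpolation=cv2.INTER_CUBIC))
def proj(c,P):
    V=np.array(c["view"]);p=np.atleast_2d(P)@V[:3,:3].T+V[:3,3];q=p@np.array(c["mtx"]).T
    return q[:,:2]/q[:,2:]
def ray(c,uv):
    V=np.array(c["view"]);R=V[:3,:3];o=-R.T@V[:3,3]
    d=R.T@np.linalg.inv(c["mtx"])@np.array([uv[0],uv[1],1.]);return o,d/np.linalg.norm(d)
def onz(c,uv,z): o,d=ray(c,uv);return o+d*(z-o[2])/d[2]
def tri(obs):
    A=np.zeros((3,3));b=np.zeros(3)
    for c,uv in obs:
        o,d=ray(c,uv);M=np.eye(3)-np.outer(d,d);A+=M;b+=M@o
    return np.linalg.solve(A,b)
E
python3 - <<'E'
from h import *
print(monitor.read_state())
ims=[]
for n in("scene","side"):
    c=imaging.camera(n); ims.append(c["img"]); print(n,np.round(c["mtx"],0).tolist(),np.round(c["view"],2).tolist())
    for t in("stand","caddy","gate","caddy_grip","jar","gauze_box","bur_tray"):
        print(t,[(np.round(r["rect"]).tolist(),round(r["p"],2)) for r in find_in(c,t)])
cv2.imwrite("pics/a.png",cv2.resize(ims[0][:,:,::-1],(800,600)))
cv2.imwrite("pics/b.png",cv2.resize(ims[1][:,:,::-1],(800,600)))
E
```

```text
{'clock': 0.0, 'joints': array([-1.20656648e+00,  3.00464335e-01,  1.52158015e+00,  3.67083292e-05,
        1.32072944e+00, -6.66004499e-02]), 'qd': array([-0.00071499,  0.00058487, -0.00010793, -0.00117556, -0.00139361,
       -0.00066571]), 'effort': array([-6.27059180e-04, -5.31805551e+01, -3.52735162e+01,  7.08354707e-02,
        2.44275777e-02, -1.38765149e-04]), 'eef_pos': array([ 229.61080499, -499.50629956,  223.89043025]), 'eef_rot': array([-3.14041636e+00, -1.14092565e-04,  4.30821129e-01]), 'wrist_force': array([ 0.03840845, -0.71441654,  0.48921292]), 'moment': array([-0.01962271,  0.00141878, -0.05736952]), 'finger_force': 0.0, 'finger_gap': 93.97309608724252}
scene [[353.0, 0.0, 248.0], [0.0, 353.0, 200.0], [0.0, 0.0, 1.0]] [[-0.78, 0.62, 0.02, 403.33], [0.42, 0.55, -0.72, -126.51], [-0.46, -0.56, -0.69, 1489.23], [0.0, 0.0, 0.0, 1.0]]
stand [([252.0, 237.0, 71.0, 73.0], 0.96)]
caddy [([237.0, 149.0, 21.0, 58.0], 0.86), ([215.0, 168.0, 18.0, 43.0], 0.62), ([200.0, 158.0, 10.0, 31.0], 0.49)]
gate []
caddy_grip [([216.0, 166.0, 20.0, 42.0], 0.72), ([240.0, 149.0, 26.0, 57.0], 0.64), ([200.0, 162.0, 10.0, 23.0], 0.54)]
jar [([307.0, 244.0, 21.0, 24.0], 0.86), ([180.0, 183.0, 34.0, 29.0], 0.28)]
gauze_box [([179.0, 185.0, 35.0, 30.0], 0.85)]
bur_tray [([329.0, 308.0, 64.0, 62.0], 0.56)]
side [[374.0, 0.0, 256.0], [0.0, 374.0, 192.0], [0.0, 0.0, 1.0]] [[-0.91, -0.41, 0.0, 471.36], [-0.32, 0.72, -0.61, 218.78], [0.25, -0.56, -0.79, 1185.09], [0.0, 0.0, 0.0, 1.0]]
stand [([234.0, 213.0, 54.0, 72.0], 0.58)]
caddy [([327.0, 147.0, 30.0, 68.0], 0.75), ([295.0, 148.0, 23.0, 45.0], 0.68), ([302.0, 135.0, 6.0, 26.0], 0.39), ([247.0, 261.0, 16.0, 27.0], 0.35)]
gate []
caddy_grip [([294.0, 146.0, 21.0, 38.0], 0.89), ([326.0, 146.0, 30.0, 67.0], 0.83), ([300.0, 133.0, 14.0, 30.0], 0.51)]
jar [([248.0, 261.0, 20.0, 26.0], 0.63)]
gauze_box [([270.0, 139.0, 33.0, 24.0], 0.7)]
bur_tray [([194.0, 302.0, 67.0, 68.0], 0.72)]
```

View pics/a.png

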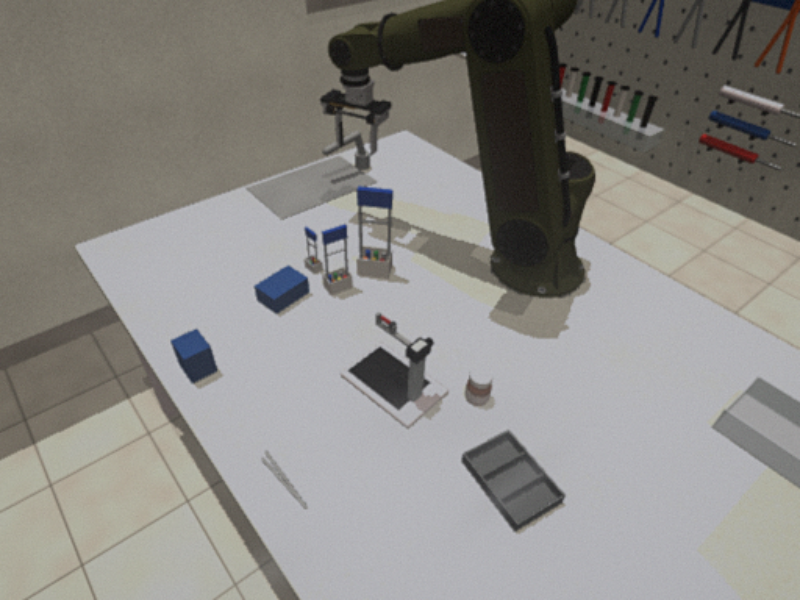

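View pics/b.png

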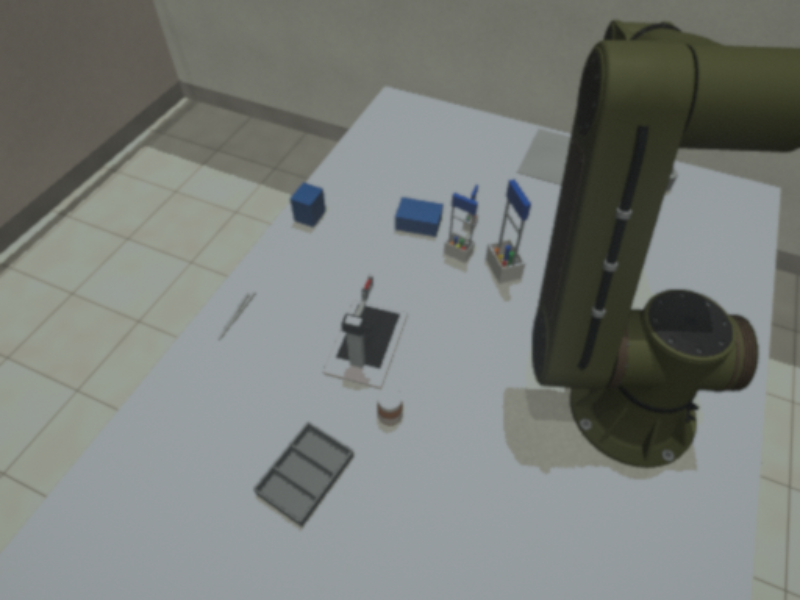

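The scene picture shows three look-alike caddies, in 512x384 pixels: small at (200,159), middle at (215,166) and large at (239,148). The middle one, which is (294,146) in the side view, matches the description. The stand is at (252,237) with its red gate at about (247,206), the jar at (307,244), the tray at (329,308) and the flat gauze box at (180,185). Next I'll confirm with a crop and triangulate.

```bash
cat > m.py <<'E'
from h import *
def blue(c,box):
    x0,y0,x1,y1=box
    h=cv2.cvtColor(c["img"],cv2.COLOR_RGB2HSV)
    m=((h[...,0]>100)&(h[...,0]<130)&(h[...,1]>120))[y0:y1,x0:x1].astype(np.uint8)
    n,l,s,ce=cv2.connectedComponentsWithStats(m)
    return [(s[i][:].tolist(),(ce[i]+[x0,y0]).round(1).tolist(),cv2.minAreaRect(np.argwhere(l==i)[:,::-1].astype(np.float32)+[x0,y0])) for i in range(1,n) if s[i][4]>15]
E
python3 - <<'E'
from m import *
C={n:imaging.camera(n) for n in("scene","side")}
for n,b in(("scene",(190,110,260,185)),("side",(280,105,350,185))):
    for r in blue(C[n],b): print(n,r)
a=C["scene"]["img"][110:270,160:330];b=C["side"]["img"][105:275,190:350]
f=lambda i:cv2.resize(i[:,:,::-1],(400,400),interpolation=cv2.INTER_CUBIC)
cv2.imwrite("pics/c.png",np.hstack([f(a),f(b)]))
for n in C:
    h=cv2.cvtColor(C[n]["img"],cv2.COLOR_RGB2HSV); m=((h[...,0]<6)|(h[...,0]>172))&(h[...,1]>110)
    m[:180]=0;m[240:]=0; k=np.argwhere(m); k=k[(k[:,1]>210)&(k[:,1]<270)]; print(n,"red",k.mean(0)[::-1],k.min(0),k.max(0),len(k))
E
```

```text
Traceback (most recent call last):
  File "m.py", line 7, in blue
    return [(s[i][:].tolist(),(ce[i]+[x0,y0]).round(1).tolist(),cv2.minAreaRect(np.argwhere(l==i)[:,::-1].astype(np.float32)+[x0,y0])) for i in range(1,n) if s[i][4]>15]
                                                                ~~~~~~~~~~~~~~~^^^^^^^^^^^^^^^^^^^^^^^^^^^^^^^^^^^^^^^^^^^^^^^^^^^^^^
cv2.error: OpenCV(4.12.0) /io/opencv/modules/imgproc/src/convhull.cpp:143: error: (-215:Assertion failed) total >= 0 && (depth == CV_32F || depth == CV_32S) in function 'convexHull'
```

```bash
sed -i 's/astype(np.float32)+\[x0,y0\]/astype(np.float32)+np.float32([x0,y0])/' m.py
python3 - <<'E'
from m import *
C={n:imaging.camera(n) for n in("scene","side")}
for n,b in(("scene",(190,110,260,185)),("side",(280,105,350,185))):
    for r in blue(C[n],b): print(n,r)
a=C["scene"]["img"][110:270,160:330];b=C["side"]["img"][105:275,190:350]
f=lambda i:cv2.resize(i[:,:,::-1],(400,400),interpolation=cv2.INTER_CUBIC)
cv2.imwrite("pics/c.png",np.hstack([f(a),f(b)]))
for n in C:
    h=cv2.cvtColor(C[n]["img"],cv2.COLOR_RGB2HSV); m=((h[...,0]<6)|(h[...,0]>172))&(h[...,1]>110)
    m[:170]=0;m[220:]=0; k=np.argwhere(m); k=k[(k[:,1]>210)&(k[:,1]<270)]; print(n,"red",k.mean(0)[::-1] if len(k) else 0,k.tolist())
E
```

```text
scene ([39, 10, 22, 5, 59], [239.8, 121.5], ((239.4862060546875, 121.66552734375), (21.176597595214844, 3.0726828575134277), 4.763641834259033))
scene ([17, 34, 15, 8, 38], [214.8, 146.9], ((213.98841857910156, 146.57513427734375), (13.38103199005127, 6.918601989746094), 8.746162414550781))
scene ([0, 64, 6, 8, 29], [191.8, 177.8], ((192.5, 177.5), (7.0, 5.0), 90.0))
side ([46, 11, 13, 24, 99], [332.8, 125.8], ((333.3619689941406, 126.32919311523438), (24.69527816772461, 6.56296968460083), 67.7509765625))
side ([11, 19, 14, 9, 54], [297.9, 128.0], ((297.197265625, 128.50918579101562), (14.463178634643555, 5.651175498962402), 16.699243545532227))
side ([0, 26, 3, 11, 20], [280.5, 135.2], ((281.0, 136.0), (10.0, 2.0), 90.0))
scene red [239.07142857 196.5       ] [[176, 220], [176, 221], [177, 220], [177, 221], [203, 244], [203, 245], [204, 245], [204, 246], [204, 247], [205, 246], [205, 247], [205, 248], [206, 248], [206, 249]]
side red [235.  181.5] [[180, 236], [181, 235], [182, 235], [183, 234]]
```

View pics/c.png

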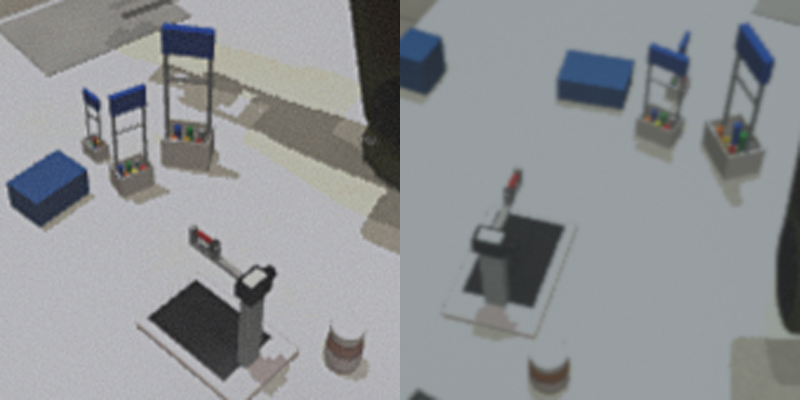

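The crop shows the middle caddy standing free at scene (214,150), with the small one behind it and the large one to its right. The stand's hook points up-left in the scene view. Next I'll compute poses.

```bash
python3 - <<'E'
from h import *
S=imaging.camera("scene");D=imaging.camera("side")
print("grip c",tri([(S,(214,149.5)),(D,(297.2,130))]))
e1=tri([(S,(206.8,152)),(D,(290,128))]);e2=tri([(S,(222,147.2)),(D,(304.8,133))])
print(e1,e2,np.linalg.norm(e1-e2),np.degrees(np.arctan2(*(e2-e1)[1::-1])))
print("red",tri([(S,(246.8,204.6)),(D,(235.2,181.3))]))
# small, large grips
print("small",tri([(S,(199,151)),(D,(304,123))]),"large",tri([(S,(240,127)),(D,(332,127))]))
for n,c,P in(("s",S,[(342,376),(408,424),(447,390),(381,345)]),("d",D,[(324,374),(381,385),(408,313),(357,303)])):
    print(n,[onz(c,np.array(p)/1.5625,8).round(0).tolist() for p in P])
for t,s,d,z in(("jar",(307,244),(248,261),35),("box",(179,185),(270,139),25),("tray",(329,308),(194,302),14)):
    print(t,onz(S,s,z).round(),onz(D,d,z).round())
E
```

```text
grip c [ 472.0391528  -259.56546272  161.83409386]
[ 500.35772926 -263.96186158  158.84571901] [ 441.51195832 -252.16503582  164.31240559] 60.26503561664726 168.66416342658857
red [564.00815189  50.70835422 173.08140767]
small [ 478.09202367 -363.97132325  102.28607455] large [ 354.01731007 -257.6624398   217.65663299]
s [[640.0, -0.0, 8.0], [607.0, 182.0, 8.0], [487.0, 167.0, 8.0], [517.0, -21.0, 8.0]]
d [[605.0, 189.0, 8.0], [485.0, 163.0, 8.0], [508.0, -29.0, 8.0], [627.0, -8.0, 8.0]]
jar [433. 206.  35.] [445. 218.  35.]
box [ 609. -310.   25.] [ 593. -311.   25.]
tray [538. 400.  14.] [537. 393.  14.]
```

```bash
cat >> h.py <<'E'
def to(p,yawdeg):
    s=monitor.read_state();y=s["eef_rot"][2];d=np.array(p)-s["eef_pos"]
    R=cv2.Rodrigues(np.array(s["eef_rot"])*[0,0,1])[0]@np.diag([1,-1,-1.])
    print("pos",s["eef_pos"].round(1),"yaw",np.degrees(y).round(2),"t",round(s["clock"],2),"-> d",(R.T@d).round(1),"turn",round(np.degrees(y)-yawdeg,1))
E
python3 - <<'E'
from h import *
c=imaging.camera("wrist");V=np.array(c["view"]);R=V[:3,:3]
print(-R.T@V[:3,3],R[2],R[0],c["mtx"][0])
to((472,-260,330),-11.3)
E
```

```text
[ 291.05442193 -472.16919907  384.73287783] [-0.21236317 -0.09781095 -0.97228334] [ 4.17464903e-01 -9.08693018e-01  2.32399782e-04] [325.75803836   0.         255.63252128]
pos [ 229.7 -499.7  224.4] yaw 24.68 t 1.15 -> d [ 320.3 -116.6 -105.6] turn 36.0
```

>>> {"api": "arm_command", "payload": {
  "steps": [
    [0.55, 0, 0, -60, 0],
    [0.55, 0, 0, -106, 10],
    [0.55, 60, -20, -106, 20],
    [0.55, 120, -40, -106, 30],
    [0.55, 180, -60, -106, 36],
    [0.55, 230, -85, -106, 36],
    [0.55, 280, -100, -106, 36],
    [0.55, 320, -117, -106, 36],
    [0.55, 320, -117, -106, 36],
    [0.55, 320, -117, -106, 36]
  ],
  "force": 30
}}

```text
clock: 2.4
eef_pos: [471.3, -260.1, 330.4]
eef_rot: [3.141, 0.0, -0.197]
wrist_force: [0.8, -0.5, 0.1]
finger_gap: 51.8
finger_force: 0.0
```

```bash
python3 - <<'E'
from m import *
c=imaging.camera("wrist");np.save("w1.npy",c,allow_pickle=True)
save(c,"d.png",s=1.5)
print(monitor.read_state()["eef_pos"])
for t in("caddy","stand","caddy_grip"): print(t,[(np.round(r["rect"]).tolist(),round(r["p"],2)) for r in find_in(c,t)])
for r in blue(c,(0,0,512,384)): print(r)
print(proj(c,[[472,-260,163],[472,-260,330]]))
E
```

```text
[ 471.10953153 -260.42411118  330.48365102]
caddy [([272.0, 280.0, 72.0, 160.0], 0.94), ([257.0, 177.0, 31.0, 73.0], 0.65), ([334.0, 144.0, 52.0, 25.0], 0.58)]
stand [([50.0, 140.0, 100.0, 121.0], 0.96)]
caddy_grip [([272.0, 281.0, 69.0, 161.0], 0.77), ([332.0, 143.0, 53.0, 28.0], 0.73), ([255.0, 175.0, 40.0, 78.0], 0.58)]
([233, 2, 83, 107, 5321], [274.4, 55.5], ((274.94793701171875, 55.39807891845703), (92.0625, 60.540828704833984), 69.27444458007812))
([323, 144, 37, 14, 236], [340.9, 150.2], ((340.93560791015625, 150.2296142578125), (6.531699180603027, 36.17912673950195), 76.60750579833984))
([259, 148, 6, 6, 32], [261.7, 150.6], ((261.5, 150.5), (5.0, 5.0), 90.0))
([247, 153, 15, 61, 655], [254.1, 182.4], ((254.2867889404297, 183.0152130126953), (60.77373504638672, 11.257034301757812), 85.91438293457031))
([282, 235, 3, 7, 17], [283.0, 238.0], ((283.0, 238.0), (6.0, 2.0), 90.0))
([281, 269, 27, 17, 260], [295.3, 278.7], ((294.4499816894531, 276.8500061035156), (26.01385498046875, 15.85494613647461), 3.3664605617523193))
([243, 321, 52, 40, 1324], [262.6, 337.7], ((268.5, 340.5), (39.0, 51.0), 90.0))
[[254.80538148 180.75709562]
 [254.29860311 244.1877383 ]]
```

View pics/d.png

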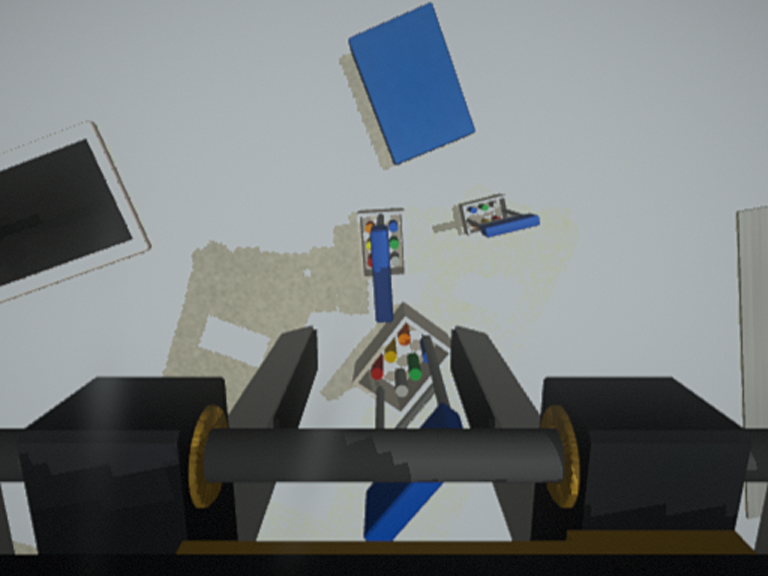

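The wrist view shows the middle caddy's blue bar at (254,182) with its long axis nearly vertical in the image. The large caddy lies below it, the small one is to the right, and the stand is at left. Next I'll compute the grasp pose.

```bash
python3 - <<'E'
from m import *
c=np.load("w1.npy",allow_pickle=True).item()
r=[b for b in blue(c,(0,0,512,384)) if b[0][0]==247][0]
(cx,cy),(w,h),a=r[2]; u=np.array([np.cos(np.radians(a)),np.sin(np.radians(a))])
P=[onz(c,np.array([cx,cy])+s*u*w/2,175) for s in(-1,1)]
print(P,np.linalg.norm(P[0]-P[1]),np.degrees(np.arctan2(*(P[0]-P[1])[1::-1])))
m=(P[0]+P[1])/2; to((m[0],m[1],171),np.degrees(np.arctan2(*(P[0]-P[1])[1::-1])))
E
```

```text
[array([ 502.08728805, -263.40876864,  175.        ]), array([ 441.08963671, -255.51441239,  175.        ])] 61.50637633786871 -7.3742675903646235
pos [ 471.  -260.5  330.5] yaw -11.39 t 2.6 -> d [  0.3  -1.2 159.5] turn -4.0
```

>>> {"api": "arm_command", "payload": {
  "steps": [
    [0.55, 0, -1, 50, -4],
    [0.55, 0, -1, 90, -4],
    [0.55, 0, -1, 120, -4],
    [0.55, 0, -1, 140, -4],
    [0.55, 0, -1, 159, -4],
    [0.55, 0, -1, 159, -4],
    [0.0, 0, -1, 159, -4],
    [0.0, 0, -1, 159, -4],
    [0.0, 0, -1, 159, -4],
    [0.0, 0, -1, 159, -4],
    [0.0, 0, -1, 159, -4],
    [0.0, 0, -1, 159, -4]
  ],
  "force": 40
}}

```text
clock: 4.1
eef_pos: [471.8, -258.8, 171.6]
eef_rot: [3.142, -0.0, -0.128]
wrist_force: [-0.5, 0.4, 2.2]
finger_gap: 12.1
finger_force: 40.0
```

```bash
python3 - <<'E'
from h import *
to((577,-46,258),8)
E
```

```text
pos [ 471.8 -258.8  171.6] yaw -7.31 t 4.1 -> d [  77.3 -224.5  -86.4] turn -15.3
```

>>> {"api": "arm_command", "payload": {
  "steps": [
    [0, 0, 0, -20, 0],
    [0, 0, 0, -60, 0],
    [0, 0, 0, -86, 0],
    [0, 15, -45, -86, -4],
    [0, 30, -90, -86, -8],
    [0, 45, -130, -86, -12],
    [0, 60, -170, -86, -15],
    [0, 72, -205, -86, -15],
    [0, 77, -220, -86, -15],
    [0, 77, -224, -86, -15],
    [0, 77, -224, -86, -15],
    [0, 77, -224, -86, -15]
  ]
}}

```text
clock: 5.6
eef_pos: [576.4, -47.4, 257.6]
eef_rot: [3.141, -0.0, 0.133]
wrist_force: [0.5, -0.2, -2.3]
finger_gap: 11.8
finger_force: 40.0
```

```bash
python3 - <<'E'
from m import *
s=monitor.read_state();print(s["eef_pos"],s["eef_rot"],s["wrist_force"],s["finger_gap"])
C={n:imaging.camera(n) for n in("wrist","scene","side")};np.save("w2.npy",C,allow_pickle=True)
save(C["wrist"],"e.png",s=1.5)
for n in C:
  for t in("stand","gate"): print(n,t,[(np.round(r["rect"]).tolist(),round(r["p"],2)) for r in find_in(C[n],t)])
E
```

```text
[576.40699042 -47.3863099  257.55874163] [ 3.14146298e+00 -7.26993703e-05  1.32955511e-01] [ 0.53325826 -0.21952042 -2.2529817 ] 11.790418062219379
wrist stand [([119.0, 178.0, 230.0, 131.0], 0.68), ([259.0, 219.0, 54.0, 139.0], 0.39)]
wrist gate [([130.0, 205.0, 35.0, 15.0], 0.56)]
scene stand [([251.0, 239.0, 70.0, 74.0], 0.59)]
scene gate []
side stand [([235.0, 212.0, 56.0, 70.0], 0.97)]
side gate []
```

View pics/e.png

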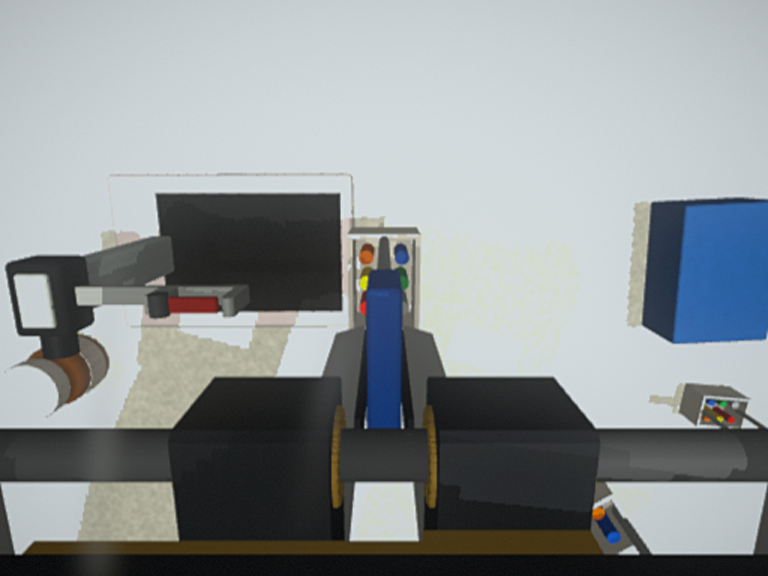

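The view shows the stand already aligned with the tool. In 512-pixel coordinates the red gate is at about (129,202), the nose at (157,200), the post's white top at (24,201), and the held caddy's box at (256,185). The post top has a known height, so I can use it to fix the hinge in x and then get the hook height.

```bash
python3 - <<'E'
from m import *
C=np.load("w2.npy",allow_pickle=True).item();c=C["wrist"];im=c["img"]
h=cv2.cvtColor(im,cv2.COLOR_RGB2HSV)
red=(((h[...,0]<8)|(h[...,0]>170))&(h[...,1]>120)); red[:, :100]=0; red[:,165:]=0; red[:185]=0; red[220:]=0
k=np.argwhere(red); print("red",k.min(0),k.max(0),k.mean(0))
rows=np.unique(k[:,0]); print([(r,k[k[:,0]==r,1].min(),k[k[:,0]==r,1].max()) for r in rows])
for r in (192,196,198,200,202,204): print(r,im[r,98:172,:].mean(1).astype(int).tolist())
for r in (190,200,210): print(r,im[r,0:60].mean(1).astype(int).tolist())
print("c22",im[170:230,22].mean(1).astype(int).tolist())
for n in("scene","side"):
    q=C[n]["img"];hh=cv2.cvtColor(q,cv2.COLOR_RGB2HSV);m=((hh[...,0]<8)|(hh[...,0]>170))&(hh[...,1]>80);m[:170]=0;m[215:]=0;m[:,:225]=0;m[:,260:]=0
    print(n,np.argwhere(m).mean(0)[::-1],len(np.argwhere(m)))
crop=im[160:250,0:180][:,:,::-1]; cv2.imwrite("pics/f.png",cv2.resize(crop,None,fx=4.4,fy=4.4,interpolation=cv2.INTER_CUBIC))
E
```

```text
red [198 112] [208 145] [202.52870091 128.25377644]
[(np.int64(198), np.int64(113), np.int64(144)), (np.int64(199), np.int64(112), np.int64(144)), (np.int64(200), np.int64(112), np.int64(144)), (np.int64(201), np.int64(112), np.int64(144)), (np.int64(202), np.int64(112), np.int64(144)), (np.int64(203), np.int64(112), np.int64(144)), (np.int64(204), np.int64(112), np.int64(145)), (np.int64(205), np.int64(112), np.int64(145)), (np.int64(206), np.int64(113), np.int64(145)), (np.int64(207), np.int64(113), np.int64(144)), (np.int64(208), np.int64(113), np.int64(113))]
192 [123, 123, 125, 125, 124, 110, 105, 81, 75, 70, 70, 70, 71, 71, 71, 73, 72, 71, 68, 65, 82, 110, 113, 112, 108, 106, 123, 126, 125, 126, 125, 125, 127, 126, 126, 125, 124, 124, 125, 125, 125, 125, 126, 126, 125, 125, 125, 126, 126, 126, 126, 127, 127, 127, 128, 127, 110, 82, 71, 71, 71, 70, 70, 70, 69, 63, 60, 59, 42, 38, 39, 38, 37, 38]
196 [69, 49, 44, 42, 44, 44, 44, 46, 48, 48, 46, 46, 46, 43, 60, 63, 63, 63, 61, 60, 63, 106, 111, 109, 109, 111, 109, 110, 110, 111, 110, 110, 110, 109, 108, 108, 108, 108, 109, 109, 11
[... 1873 characters left out ...]
, 43, 42, 34, 59, 174, 184, 178, 178, 177, 178, 177, 178, 177]
210 [204, 204, 205, 204, 204, 205, 205, 209, 211, 130, 59, 43, 46, 103, 200, 208, 205, 205, 205, 206, 205, 206, 207, 206, 207, 207, 207, 206, 206, 206, 207, 208, 208, 200, 183, 142, 98, 55, 45, 47, 49, 48, 50, 47, 45, 42, 41, 41, 40, 41, 42, 44, 43, 43, 45, 46, 47, 48, 48, 51]
c22 [155, 66, 42, 46, 48, 51, 51, 54, 54, 53, 51, 51, 93, 165, 199, 205, 206, 207, 207, 208, 205, 207, 207, 207, 206, 205, 207, 206, 205, 206, 206, 205, 206, 207, 206, 205, 207, 205, 204, 206, 207, 206, 206, 205, 206, 206, 209, 201, 142, 62, 44, 47, 41, 60, 174, 211, 208, 205, 206, 205]
scene [241.05263158 203.        ] 19
side [241.         178.11111111] 9
```

View pics/f.png

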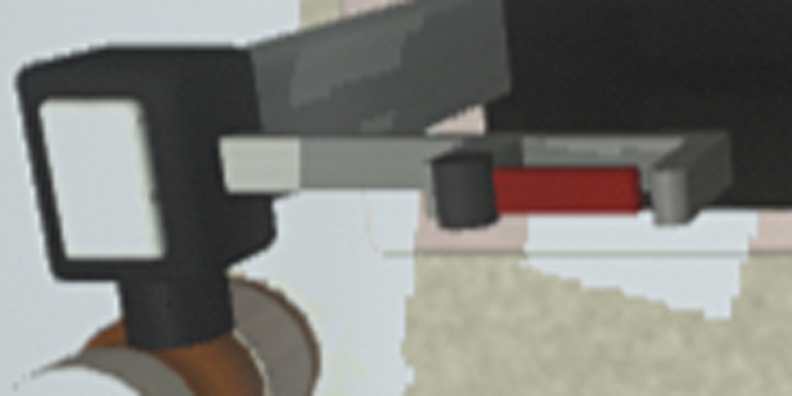

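```bash
python3 - <<'E'
from m import *
C=np.load("w2.npy",allow_pickle=True).item();c=C["wrist"]
s=monitor.read_state();p=s["eef_pos"];y=s["eef_rot"][2];R=cv2.Rodrigues(np.array([0,0,y]))[0]@np.diag([1,-1,-1.])
for z in(160,172,184):
    for n,uv in(("tip",(144.8,203.5)),("redhinge",(112.3,203.5)),("nosein",(147.8,203))): print(z,n,(R.T@(onz(c,uv,z)-p)).round(1))
V=np.array(c["view"]);print("cam in tool",(R.T@(-V[:3,:3].T@V[:3,3]-p)).round(1),(R.T@V[2,:3]).round(3))
print(tri([(C["scene"],(246.8,204.6)),(C["side"],(235,181.5)),(c,(128.5,203.5))]), onz(c,(128.5,203.5),172))
E
```

```text
160 tip [ -4.6 -89.5  97.4]
160 redhinge [  -4.5 -116.2   97.4]
160 nosein [ -4.1 -87.   97.4]
172 tip [ -1.2 -85.3  85.4]
172 redhinge [  -1.2 -110.7   85.4]
172 nosein [ -0.8 -82.9  85.4]
184 tip [  2.1 -81.   73.4]
184 redhinge [   2.1 -105.2   73.4]
184 nosein [  2.5 -78.8  73.4]
cam in tool [  67.1    1.4 -160.4] [-0.234  0.     0.972]
[563.62923353  50.64179968 172.74057889] [562.36552921  50.46864009 172.        ]
```

The crop shows the red gate from column 112 to 145, the nose's inner face at about 148, and the hook sideways-aligned with the tool. I'll advance 45 mm and measure parallax.

>>> {"api": "arm_command", "payload": {
  "steps": [
    [0, 0, -15, 0, 0],
    [0, 0, -35, 0, 0],
    [0, 0, -45, 0, 0],
    [0, 0, -45, 0, 0],
    [0, 0, -45, 0, 0]
  ]
}}

```text
clock: 6.68
eef_pos: [570.7, -2.0, 257.5]
eef_rot: [3.141, -0.0, 0.134]
wrist_force: [-0.0, -0.2, -2.5]
finger_gap: 11.6
finger_force: 40.0
```

```bash
python3 - <<'E'
from m import *
c0=np.load("w2.npy",allow_pickle=True).item()["wrist"]
c=imaging.camera("wrist");im=c["img"];np.save("w3.npy",c,allow_pickle=True)
s=monitor.read_state();p=s["eef_pos"];y=s["eef_rot"][2];R=cv2.Rodrigues(np.array([0,0,y]))[0]@np.diag([1,-1,-1.]);print(p,s["wrist_force"])
h=cv2.cvtColor(im,cv2.COLOR_RGB2HSV)
red=(((h[...,0]<8)|(h[...,0]>170))&(h[...,1]>120)); red[:, :150]=0; red[:,230:]=0; red[:180]=0; red[225:]=0
k=np.argwhere(red); print([(r,k[k[:,0]==r,1].min(),k[k[:,0]==r,1].max()) for r in np.unique(k[:,0])])
for r in (200,203,206): print(r,im[r,195:240].mean(1).astype(int).tolist())
g0=cv2.cvtColor(c0["img"],cv2.COLOR_RGB2GRAY);g=cv2.cvtColor(im,cv2.COLOR_RGB2GRAY)
# template match of gate+nose patch, several sub-patches
for (x0,y0,x1,y1) in((104,196,158,210),(138,196,158,210),(104,196,120,212)):
    r=cv2.matchTemplate(g,g0[y0:y1,x0:x1],cv2.TM_CCOEFF_NORMED);_,v,_,l=cv2.minMaxLoc(r)
    x,yy=l;q=r[yy,x-1:x+2];sx=x+.5*(q[0]-q[2])/(q[0]-2*q[1]+q[2])
    a=np.array([(x0+x1)/2,(y0+y1)/2]);b=a+[sx-x0,yy-y0]
    P=tri([(c0,a),(c,b)]);print(round(v,3),b-a,P.round(1),(R.T@(P-p)).round(1))
E
```

```text
[570.69252295  -2.1507898  257.43729149] [-0.31106005  0.48737575 -1.85630788]
[(np.int64(199), np.int64(172), np.int64(203)), (np.int64(200), np.int64(171), np.int64(203)), (np.int64(201), np.int64(171), np.int64(203)), (np.int64(202), np.int64(171), np.int64(203)), (np.int64(203), np.int64(172), np.int64(203)), (np.int64(204), np.int64(172), np.int64(203)), (np.int64(205), np.int64(172), np.int64(203)), (np.int64(206), np.int64(172), np.int64(203)), (np.int64(207), np.int64(172), np.int64(203)), (np.int64(208), np.int64(173), np.int64(201))]
200 [59, 59, 57, 58, 57, 59, 57, 55, 49, 72, 109, 114, 94, 93, 101, 107, 114, 107, 99, 94, 81, 64, 61, 63, 62, 53, 49, 51, 49, 51, 49, 52, 53, 52, 53, 49, 56, 124, 158, 157, 126, 101, 102, 154, 161]
203 [60, 60, 61, 60, 59, 61, 60, 58, 52, 63, 86, 88, 84, 93, 100, 106, 113, 105, 100, 95, 82, 63, 61, 63, 56, 50, 49, 50, 53, 51, 53, 53, 52, 52, 54, 49, 59, 144, 185, 163, 127, 88, 101, 154, 143]
206 [60, 60, 60, 60, 59, 60, 60, 56, 51, 44, 47, 44, 46, 85, 100, 105, 113, 107, 101, 95, 83, 64, 59, 53, 49, 48, 50, 50, 50, 51, 50, 53, 52, 51, 52, 48, 55, 121, 155, 159, 127, 90, 101, 154, 144]
0.898 [58.72262573  1.        ] [563.1  48.2 173. ] [ -0.8 -50.9  84.5]
0.9 [59.33651733  0.        ] [566.   34.4 175.3] [  0.2 -36.8  82.1]
0.945 [57.80732727  1.        ] [559.1  64.4 169.3] [ -2.6 -67.5  88.1]
```

>>> {"api": "arm_command", "payload": {
  "steps": [
    [0, 0, -15, 0, 0],
    [0, 0, -30, 0, 0],
    [0, 0, -40, 0, 0],
    [0, 0, -40, 6, 0],
    [0, 0, -40, 12, 0],
    [0, 0, -40, 15, 0],
    [0, 0, -40, 15, 0],
    [0, 0, -40, 15, 0]
  ]
}}

```text
clock: 7.72
eef_pos: [565.4, 37.6, 242.6]
eef_rot: [3.142, -0.0, 0.134]
wrist_force: [-0.4, 0.1, -1.8]
finger_gap: 11.8
finger_force: 40.0
```

>>> {"api": "arm_command", "payload": {
  "steps": [
    [0, 0, 0, 1, 0],
    [0, 0, 0, 2, 0],
    [0, 0, 0, 2, 0]
  ]
}}

```text
clock: 8.1
eef_pos: [565.3, 37.8, 240.4]
eef_rot: [-3.142, 0.0, 0.134]
wrist_force: [0.3, 0.5, -2.7]
finger_gap: 11.7
finger_force: 40.0
```

>>> {"api": "arm_command", "payload": {
  "steps": [
    [0, 0, 0, 1, 0],
    [0, 0, 0, 2, 0],
    [0, 0, 0, 2, 0]
  ]
}}

```text
clock: 8.48
eef_pos: [565.3, 37.8, 238.3]
eef_rot: [-3.142, 0.0, 0.134]
wrist_force: [0.3, -1.0, -1.7]
finger_gap: 12.2
finger_force: 40.0
```

>>> {"api": "arm_command", "payload": {
  "steps": [
    [0, 0, 0, 1, 0],
    [0, 0, 0, 1, 0]
  ]
}}

```text
clock: 8.72
eef_pos: [565.3, 37.8, 237.4]
eef_rot: [-3.142, 0.0, 0.134]
wrist_force: [0.3, 0.4, -1.8]
finger_gap: 11.6
finger_force: 40.0
```

>>> {"api": "arm_command", "payload": {
  "steps": [
    [0, 0, 0, 1, 0],
    [0, 0, 0, 1, 0]
  ]
}}

```text
clock: 8.98
eef_pos: [565.4, 37.8, 236.5]
eef_rot: [3.142, -0.0, 0.134]
wrist_force: [-0.3, 0.2, -0.4]
finger_gap: 11.7
finger_force: 40.0
```

>>> {"api": "arm_command", "payload": {
  "steps": [
    [0, 0, 0, 1, 0],
    [0, 0, 0, 1, 0]
  ]
}}

```text
clock: 9.22
eef_pos: [565.4, 37.8, 235.5]
eef_rot: [3.142, -0.0, 0.134]
wrist_force: [-0.7, -0.0, 0.2]
finger_gap: 11.5
finger_force: 40.0
```

>>> {"api": "arm_command", "payload": {
  "steps": [
    [0, 0, 0, 1, 0],
    [0, 0, 0, 1, 0]
  ]
}}

```text
clock: 9.48
eef_pos: [565.3, 37.8, 234.4]
eef_rot: [3.142, 0.0, 0.134]
wrist_force: [0.2, 0.3, 0.7]
finger_gap: 11.8
finger_force: 40.0
```

Contact came at TCP z of about 236.8, and it's soft, so it is the gate. The hook sits about 3 mm high. I'll press on a little, then feel for the nose's inner face along tool +y.

>>> {"api": "arm_command", "payload": {
  "steps": [
    [0, 0, 0, 1.5, 0],
    [0, 0, 0, 3, 0],
    [0, 0, 0, 3, 0]
  ]
}}

```text
clock: 9.85
eef_pos: [565.3, 37.8, 231.4]
eef_rot: [-3.142, -0.0, 0.134]
wrist_force: [0.1, -0.4, 0.4]
finger_gap: 11.7
finger_force: 40.0
```

>>> {"api": "arm_command", "payload": {
  "steps": [
    [0, 0, 0.7, 0, 0],
    [0, 0, 0.7, 0, 0]
  ]
}}

```text
clock: 10.1
eef_pos: [565.4, 37.1, 231.5]
eef_rot: [-3.142, -0.0, 0.134]
wrist_force: [0.3, 0.4, 0.2]
finger_gap: 11.7
finger_force: 40.0
```

>>> {"api": "arm_command", "payload": {
  "steps": [
    [0, 0, 0.7, 0, 0],
    [0, 0, 0.7, 0, 0]
  ]
}}

```text
clock: 10.35
eef_pos: [565.5, 36.8, 231.5]
eef_rot: [-3.141, -0.0, 0.134]
wrist_force: [-0.9, 4.0, 2.3]
finger_gap: 11.5
finger_force: 40.0
```

Nose contact found at about 1.4 mm. I'll back off 0.5 mm and press down.

>>> {"api": "arm_command", "payload": {
  "steps": [
    [0, 0, -0.5, 0, 0],
    [0, 0, -0.5, 1.5, 0],
    [0, 0, -0.5, 3, 0],
    [0, 0, -0.5, 3, 0]
  ]
}}

```text
clock: 10.85
eef_pos: [565.5, 36.9, 228.4]
eef_rot: [3.142, -0.0, 0.134]
wrist_force: [0.4, 2.8, 2.2]
finger_gap: 11.3
finger_force: 40.0
```

>>> {"api": "arm_command", "payload": {
  "steps": [
    [0, 0, 0, 1.5, 0],
    [0, 0, 0, 3, 0],
    [0, 0, 0, 3, 0]
  ]
}}

```text
clock: 11.22
eef_pos: [565.4, 36.9, 225.2]
eef_rot: [3.142, 0.0, 0.134]
wrist_force: [0.9, 1.5, 2.3]
finger_gap: 11.5
finger_force: 40.0
```

>>> {"api": "arm_command", "payload": {
  "steps": [
    [0, 0, 0, 1.5, 0],
    [0, 0, 0, 2, 0],
    [0, 0, 0, 2, 0]
  ]
}}

```text
clock: 11.6
eef_pos: [565.2, 36.9, 222.9]
eef_rot: [-3.141, 0.001, 0.134]
wrist_force: [-0.3, 3.1, -1.8]
finger_gap: 11.9
finger_force: 40.0
```

>>> {"api": "arm_command", "payload": {
  "steps": [
    [0, 0, -0.3, 1, 0],
    [0, 0, -0.3, 2, 0],
    [0, 0, -0.3, 2, 0]
  ]
}}

```text
clock: 11.98
eef_pos: [565.3, 37.1, 221.2]
eef_rot: [3.141, 0.001, 0.134]
wrist_force: [-0.2, 1.4, -2.7]
finger_gap: 11.6
finger_force: 40.0
```

>>> {"api": "arm_command", "payload": {
  "steps": [
    [0, 0, 0, 1, 0],
    [0, 0, 0, 1.5, 0],
    [0, 0, 0, 1.5, 0]
  ]
}}

```text
clock: 12.35
eef_pos: [565.4, 37.1, 219.9]
eef_rot: [3.141, 0.0, 0.134]
wrist_force: [-0.8, 0.3, -1.6]
finger_gap: 11.6
finger_force: 40.0
```

```bash
python3 - <<'E'
from h import *
c=imaging.camera("wrist");save(c,"g.png",(150,130,400,300),3)
d=imaging.camera("side");np.save("sd.npy",d,allow_pickle=True)
for i in range(1): print(monitor.read_state()["wrist_force"],monitor.read_state()["eef_pos"])
for t in("gate","caddy"): print(t,[(np.round(r["rect"]).tolist(),round(r["p"],2)) for r in find_in(c,t)])
E
```

```text
[ 0.7950643   0.17015439 -2.15846119] [565.38417142  37.12200294 219.89786163]
gate [([230.0, 219.0, 29.0, 18.0], 0.64)]
caddy [([258.0, 217.0, 48.0, 131.0], 0.85), ([458.0, 344.0, 91.0, 48.0], 0.84)]
```

View pics/g.png

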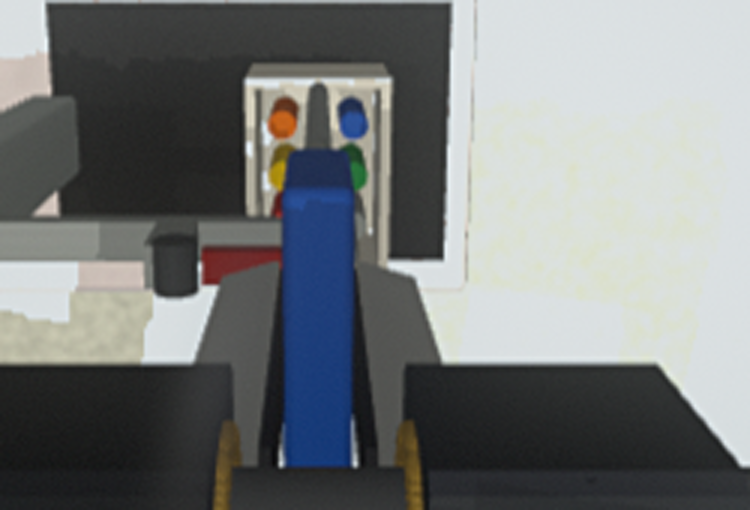

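The gate shows level at (230,219), and the vertical force is back to the caddy's weight, so the bar is inside. I'll move it a little toward the hinge and tug upward.

>>> {"api": "arm_command", "payload": {
  "steps": [
    [0, 0, -2, -1, 0],
    [0, 0, -5, -2, 0],
    [0, 0, -7, -3, 0],
    [0, 0, -7, -5, 0],
    [0, 0, -7, -5, 0]
  ]
}}

```text
clock: 13.18
eef_pos: [564.5, 44.1, 225.2]
eef_rot: [3.142, -0.0, 0.134]
wrist_force: [-0.6, 0.2, -2.3]
finger_gap: 11.5
finger_force: 40.0
```

>>> {"api": "arm_command", "payload": {
  "steps": [
    [0, 0, 0, -1, 0],
    [0, 0, 0, -2, 0],
    [0, 0, 0, -2, 0]
  ]
}}

```text
clock: 13.55
eef_pos: [564.5, 44.1, 227.1]
eef_rot: [3.142, -0.0, 0.134]
wrist_force: [0.4, 0.7, -1.2]
finger_gap: 11.7
finger_force: 40.0
```

>>> {"api": "arm_command", "payload": {
  "steps": [
    [0, 0, 0, -0.7, 0],
    [0, 0, 0, -0.7, 0],
    [0, 0, 0, -0.7, 0]
  ]
}}

```text
clock: 13.92
eef_pos: [564.5, 44.1, 227.6]
eef_rot: [-3.142, 0.0, 0.134]
wrist_force: [0.1, -0.7, -1.2]
finger_gap: 11.7
finger_force: 40.0
```

>>> {"api": "arm_command", "payload": {
  "steps": [
    [0, 0, 0, -0.7, 0],
    [0, 0, 0, -0.7, 0],
    [0, 0, 0, -0.7, 0]
  ]
}}

```text
clock: 14.3
eef_pos: [564.5, 44.1, 228.4]
eef_rot: [3.142, -0.0, 0.134]
wrist_force: [-0.2, 0.2, -2.0]
finger_gap: 11.6
finger_force: 40.0
```

>>> {"api": "arm_command", "payload": {
  "steps": [
    [0, 0, 0, -0.5, 0],
    [0, 0, 0, -0.5, 0],
    [0, 0, 0, -0.5, 0]
  ]
}}

```text
clock: 14.68
eef_pos: [564.4, 44.1, 228.7]
eef_rot: [-3.142, 0.0, 0.134]
wrist_force: [0.3, 0.8, -3.5]
finger_gap: 11.7
finger_force: 40.0
```

>>> {"api": "arm_command", "payload": {
  "steps": [
    [0, 0, 0, -0.5, 0],
    [0, 0, 0, -0.5, 0],
    [0, 0, 0, -0.5, 0]
  ]
}}

```text
clock: 15.05
eef_pos: [564.3, 44.1, 229.0]
eef_rot: [-3.142, 0.001, 0.134]
wrist_force: [1.8, -0.0, -10.0]
finger_gap: 11.7
finger_force: 40.0
```

>>> {"api": "arm_command", "payload": {
  "steps": [
    [0, 0, 0, -0.3, 0],
    [0, 0, 0, -0.3, 0],
    [0, 0, 0, -0.3, 0]
  ]
}}

```text
clock: 15.42
eef_pos: [564.3, 44.1, 229.2]
eef_rot: [-3.141, 0.001, 0.134]
wrist_force: [1.4, 0.0, -14.0]
finger_gap: 11.6
finger_force: 40.0
```

The tug reached about 12 N and the gate held. Now I'll let the bar down to the floor.

>>> {"api": "arm_command", "payload": {
  "steps": [
    [0, 0, 0, 1.5, 0],
    [0, 0, 2, 4, 0],
    [0, 0, 4, 6, 0],
    [0, 0, 5.5, 8, 0],
    [0, 0, 5.5, 9, 0],
    [0, 0, 5.5, 9.5, 0],
    [0, 0, 5.5, 9.5, 0]
  ]
}}

```text
clock: 16.3
eef_pos: [565.2, 38.7, 220.2]
eef_rot: [-3.142, -0.0, 0.134]
wrist_force: [0.2, 0.6, -2.0]
finger_gap: 11.9
finger_force: 40.0
```

>>> {"api": "arm_command", "payload": {
  "steps": [
    [0, 0, 0, 1, 0],
    [0, 0, 0, 1, 0]
  ]
}}

```text
clock: 16.55
eef_pos: [565.2, 38.7, 219.1]
eef_rot: [-3.142, 0.0, 0.134]
wrist_force: [-1.5, -0.0, -2.4]
finger_gap: 11.5
finger_force: 40.0
```

>>> {"api": "arm_command", "payload": {
  "steps": [
    [0, 0, 0, 0.7, 0],
    [0, 0, 0, 0.7, 0]
  ]
}}

```text
clock: 16.8
eef_pos: [565.1, 38.7, 218.4]
eef_rot: [-3.142, 0.0, 0.134]
wrist_force: [0.4, -0.5, -2.7]
finger_gap: 11.9
finger_force: 40.0
```

>>> {"api": "arm_command", "payload": {
  "steps": [
    [0, 0, 0, 0.7, 0],
    [0, 0, 0, 0.7, 0]
  ]
}}

```text
clock: 17.05
eef_pos: [565.2, 38.7, 217.7]
eef_rot: [-3.142, 0.0, 0.134]
wrist_force: [0.4, -1.0, -2.2]
finger_gap: 11.7
finger_force: 40.0
```

>>> {"api": "arm_command", "payload": {
  "steps": [
    [0, 0, 0, 0.5, 0],
    [0, 0, 0, 0.5, 0]
  ]
}}

```text
clock: 17.3
eef_pos: [565.2, 38.7, 217.4]
eef_rot: [3.142, -0.0, 0.134]
wrist_force: [-0.5, 0.1, -0.1]
finger_gap: 11.9
finger_force: 40.0
```

>>> {"api": "arm_command", "payload": {
  "steps": [
    [0, 0, 0, 0.5, 0],
    [0, 0, 0, 0.5, 0]
  ]
}}

```text
clock: 17.55
eef_pos: [565.3, 38.7, 217.2]
eef_rot: [3.141, -0.001, 0.134]
wrist_force: [-0.7, -0.1, 4.9]
finger_gap: 11.3
finger_force: 40.0
```

Floor reached. I'll ease off 0.5 mm, open slightly and retreat upward.

>>> {"api": "arm_command", "payload": {
  "steps": [
    [0, 0, 0, -0.5, 0],
    [0.16, 0, 0, -0.5, 0],
    [0.2, 0, 0, -0.5, 0],
    [0.3, 0, 0, -0.5, 0],
    [0.4, 0, 0, -0.5, 0],
    [0.4, 0, 0, -0.5, 0],
    [0.4, 0, 0, -0.5, 0]
  ]
}}

```text
clock: 18.42
eef_pos: [565.2, 38.7, 217.3]
eef_rot: [3.142, -0.0, 0.134]
wrist_force: [-0.7, 0.6, 0.1]
finger_gap: 37.4
finger_force: 0.0
```

>>> {"api": "arm_command", "payload": {
  "steps": [
    [0.4, 0, 0, -10, 0],
    [0.4, 0, 0, -25, 0],
    [0.4, 0, 0, -45, 0],
    [0.4, 0, 0, -80, 0],
    [0.4, 0, 0, -110, 0],
    [0.4, 0, 80, -110, 0],
    [0.4, 0, 80, -110, 0],
    [0.4, 0, 80, -110, 0],
    [0.4, 0, 80, -110, 0],
    [0.4, 0, 80, -110, 0],
    [0.4, 0, 80, -110, 0],
    [0.4, 0, 80, -110, 0]
  ]
}}

```text
clock: 19.92
eef_pos: [575.9, -40.3, 327.2]
eef_rot: [-3.142, 0.0, 0.135]
wrist_force: [0.9, -0.4, -0.5]
finger_gap: 37.6
finger_force: 0.0
```

```bash
python3 - <<'E'
from h import *
c=imaging.camera("wrist");d=imaging.camera("side");s=imaging.camera("scene")
f=lambda i:cv2.resize(i[:,:,::-1],(400,400),interpolation=cv2.INTER_CUBIC)
cv2.imwrite("pics/i.png",np.hstack([f(c["img"][100:290,60:250]),f(d["img"][150:240,195:285])]))
for k in range(3):
    c2=imaging.camera("wrist"); print(np.abs(c2["img"].astype(int)-c["img"])[100:290,60:250].mean())
print(monitor.read_state()["wrist_force"],monitor.read_state()["eef_pos"])
for t in("gate","caddy"): print(t,[(np.round(r["rect"]).tolist(),round(r["p"],2)) for r in find_in(c,t)])
E
```

```text
1.6880978762696215
1.8303047091412743
1.91202216066482
[-0.53423997 -0.33917957 -0.15514109] [575.89609314 -40.61091729 327.2423203 ]Traceback (most recent call last):
  File "<stdin>", line 8, in <module>
ValueError: only the last four pictures can be asked about
```

View pics/i.png

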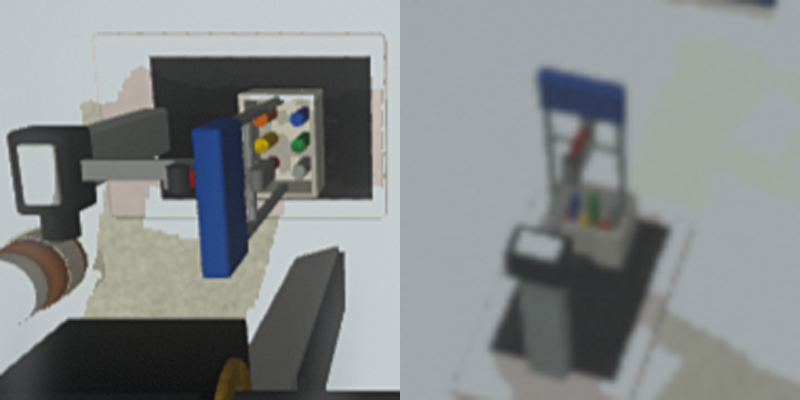

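The caddy hangs upright on the hook by itself with the gate bar across it. I'll wait for any swing to die out, then hand in.

>>> {"api": "arm_command", "payload": {
  "steps": [
    [0.4, 0, 0, 0, 0],
    [0.4, 0, 0, 0, 0],
    [0.4, 0, 0, 0, 0],
    [0.4, 0, 0, 0, 0],
    [0.4, 0, 0, 0, 0],
    [0.4, 0, 0, 0, 0],
    [0.4, 0, 0, 0, 0],
    [0.4, 0, 0, 0, 0],
    [0.4, 0, 0, 0, 0],
    [0.4, 0, 0, 0, 0],
    [0.4, 0, 0, 0, 0],
    [0.4, 0, 0, 0, 0],
    [0.4, 0, 0, 0, 0],
    [0.4, 0, 0, 0, 0],
    [0.4, 0, 0, 0, 0],
    [0.4, 0, 0, 0, 0],
    [0.4, 0, 0, 0, 0],
    [0.4, 0, 0, 0, 0],
    [0.4, 0, 0, 0, 0],
    [0.4, 0, 0, 0, 0]
  ]
}}

```text
clock: 22.72
eef_pos: [575.9, -40.6, 327.2]
eef_rot: [3.142, 0.0, 0.134]
wrist_force: [-0.6, 0.1, 0.4]
finger_gap: 37.4
finger_force: 0.0
```

>>> {"api": "arm_command", "payload": {
  "steps": [
    [0.4, 0, 0, 0, 0],
    [0.4, 0, 0, 0, 0],
    [0.4, 0, 0, 0, 0],
    [0.4, 0, 0, 0, 0],
    [0.4, 0, 0, 0, 0],
    [0.4, 0, 0, 0, 0],
    [0.4, 0, 0, 0, 0],
    [0.4, 0, 0, 0, 0],
    [0.4, 0, 0, 0, 0],
    [0.4, 0, 0, 0, 0],
    [0.4, 0, 0, 0, 0],
    [0.4, 0, 0, 0, 0],
    [0.4, 0, 0, 0, 0],
    [0.4, 0, 0, 0, 0],
    [0.4, 0, 0, 0, 0],
    [0.4, 0, 0, 0, 0],
    [0.4, 0, 0, 0, 0],
    [0.4, 0, 0, 0, 0],
    [0.4, 0, 0, 0, 0],
    [0.4, 0, 0, 0, 0]
  ]
}}

```text
clock: 25.22
eef_pos: [575.9, -40.6, 327.2]
eef_rot: [3.142, 0.0, 0.134]
wrist_force: [-0.5, -0.0, -0.2]
finger_gap: 37.5
finger_force: 0.0
```

```bash
python3 - <<'E'
from m import *
for k in range(8):
    c=imaging.camera("wrist"); print([b[1:] for b in blue(c,(60,100,250,290)) if b[0][4]>300])
E
```

```text
[([162.1, 190.0], ((163.61895751953125, 193.52239990234375), (75.22291564941406, 22.90159034729004), 86.633544921875))]
[([162.2, 190.1], ((163.61895751953125, 193.52239990234375), (75.22291564941406, 22.90159034729004), 86.633544921875))]
[([162.2, 190.3], ((163.61895751953125, 193.52239990234375), (75.22291564941406, 22.90159034729004), 86.633544921875))]
[([162.2, 190.1], ((163.61895751953125, 193.52239990234375), (75.22291564941406, 22.90159034729004), 86.633544921875))]
[([162.1, 190.0], ((163.61895751953125, 193.52239990234375), (75.22291564941406, 22.90159034729004), 86.633544921875))]
[([162.2, 190.0], ((163.61895751953125, 193.52239990234375), (75.22291564941406, 22.90159034729004), 86.633544921875))]
[([162.1, 189.9], ((163.61895751953125, 193.52239990234375), (75.22291564941406, 22.90159034729004), 86.633544921875))]
[([162.1, 189.9], ((163.5896453857422, 193.5241241455078), (75.22291564941406, 22.842866897583008), 86.633544921875))]
```

At rest.

```bash
python3 -c "
from cell import job
print(job.sign_off())"
```

```text
the job is handed in; nothing more can be done
None
```

The job is handed in: the middle caddy hangs at rest on the hook inside the shut gate, the gate held a tug of about 12 N, the gripper is clear of everything, and the sign-off returned no verdict.

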